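# Unstack returned shutter parts into the stock trays with matching samples

### The arm

A 6-joint arm with a two-finger parallel gripper is mounted at the origin on the work surface. World frame = base frame: x ahead of the robot, y to its left, z up, the work surface at z = 0. Lengths are in m, angles in degrees, forces in N, time in s.
With the tool pointing down it reaches from about 0.3 to 0.75 m from the base axis. Payload 8.5 kg.
Tool frame: the origin (TCP) lies on the centre line of the jaws, within the pads' length; the fingertips stand 11 mm ahead of it and the grasp point (between the pads) lies 8 mm behind it; x points along the fingers, y is the direction in which the jaws open and shut, and the axes are right-handed (so a half turn about x gives the same grasp; the last joint's range is limited). The gripper opens to 85 mm and grips with 20 to 120 N. Pads are 22 mm wide; open, the fingers measure 114 mm over their backs; the gripper's body (76 mm by 85 mm) begins 54 mm behind the grasp point. The pads swing forward as they close: fully open they stand 13 mm farther back than shut.
Start: joints at [-77.309, 21.807, 74.336, -0, 83.858, -12.336], TCP at [0.233, -0.498, 0.242] pointing down, gripper open.
Joint ranges: [-178.18, 178.18], [-50.72, 133.34], [12.68, 142.11], [-81.47, 261.47], [9.98, 163.14], [-165.26, 165.26]. Speed limits (degrees/s): [136.94, 136.94, 180, 180, 180, 180].

### API

Orientations are given as a 3x3 rotation matrix whose columns are the frame's x, y, z axes.
In Python, from rig import env gives the robot as it stands.
- The arm moves only by the tool carry_out, never from a script. Its argument "motion" is a list that holds one entry, the list of rows, each a list of 7 numbers: the shift along the tool's x, y, z in cm, then the turn, a rotation vector about the tool's x, y, z in rad, then the finger opening in cm, from 0 to 8.54. A call has 1 to 5 rows; each row is the pose to reach, as a shift and turn from the pose commanded when the call began, along the tool's axes at that moment; what a row does not reach only later rows make up. A row lasts 1/12 s, in which the tool goes at most 41.7 mm and 7.16 degrees, less where a joint would pass 70% of its speed; a pose out of reach is approached as far as the arm can. A call with a gripper value outside its range is refused whole. The fingers move at their own pace and stop on an object; "grip_force" is the grip in N (left out, the last holds). Time passes only in rows, so rows that repeat a pose let the fingers close. It gives the time, the measured TCP pose, the force and the opening at its end, in the units of the state.
- env.observe(): the state, without advancing time (a new reading comes with each control period).
- env.get_image(name): name is "side" or "top"; returns a dict with "image" (480x640x3 uint8, red, green, blue), "fov_y" (degrees; the focal length in pixels is half the picture's height over the tangent of half this angle, whatever the lens; pixels are square), "cx", "cy" (the principal point, pixels), "R" (3x3) and "t" (3): a world point X has camera coordinates R X + t. Camera axes: x right, y down, z forward; pixel columns grow to the right and rows downward; lengths in m; the calibration is good to about 2 mm. A picture is of the moment at which its call begins. There is no depth.
- env.close_job(): hands the job in, once; it reports no verdict.
The state is a dict: "time_s": time; "q": joint angles; "qvel": joint speeds; "joint_efforts": joint torques, N m; "position": TCP position; "tool_rot": TCP orientation; "ft_force": force on the tool from outside, world axes, zero at the start; "wrist_torque": the same for the moment, N m; "grip_width": finger opening in m.
Only numpy, scipy, OpenCV 4.12 (cv2) and the standard library are available. Lean on these libraries where they do the work, as an engineer would, in place of code of your own. Each camera call takes 0.05 s, during which the arm holds its last target. There are 200 camera calls.

### The job

Four shutter-drive parts have come back piled on the red mat: put them away. Take the pile down from the top, one part after another, and lay each straight into the blue tray whose sample has the same shape, right way up as it lay in the pile, flat on the tray's floor, set down gently and not dropped. Do not shift the yellow tape measure and the red screwdriver that lie on either side of the pile.

Things in the scene. Friction and masses are not known exactly. Their poses are not given: they have to be found in the camera images.
- sprocket: Top of the pile: dark steel chain sprocket, toothed disc 62 mm across and 8 mm thick, with a round hub 38 mm in diameter standing on it up to 26 mm above the underside. Origin: centre of its underside, z up as it lies in the pile. Turning it about z makes no difference. About 0.3 kg.
- bearing: Second from the top: grey cast diamond-shaped two-bolt flange bearing, base 112 mm long (its y) and 58 mm wide at the middle (its x), 12 mm thick, with a round boss 54 mm in diameter up to 22 mm above the underside; the sprocket lies on this boss. Origin: centre of its underside, z up as it lies in the pile. About 0.45 kg.
- flange: Third from the top: bright steel square flange plate 66 by 66 mm, 15 mm thick, edges along its x and y, a 30 mm hole in the middle and four small bolt holes. Origin: centre of its underside, z up as it lies in the pile. About 0.4 kg.
- adjuster: Bottom of the pile, on the 3 mm red mat: pale zinc-plated chain adjuster plate 124 mm long (its y), 40 mm wide (its x), 14 mm thick, round ends, a long slot 12 mm wide and a hole at each end. Origin: centre of its underside, z up as it lies in the pile. About 0.4 kg. In the pile its long axis lies roughly along the robot's x and crosses that of the bearing.
- tray_sprocket: Fixed blue stock tray with the sample a toothed wheel. Compartment 120 (x) by 146 mm (y) inside, walls 3 mm thick, 13 mm high, floor 3 mm above the bench. Origin: compartment's centre at bench height. At its +x side (away from the robot) a white label card on a flat board 84 mm deep bears the bolted sample, like the part in size, 105 mm from the origin, long axis along y. Trays differ only in samples and swap places.
- tray_bearing: Fixed blue stock tray with the sample a pointed oval (diamond) with a round bearing in the middle. Compartment 120 (x) by 146 mm (y) inside, walls 3 mm thick, 13 mm high, floor 3 mm above the bench. Origin: compartment's centre at bench height. At its +x side (away from the robot) a white label card on a flat board 84 mm deep bears the bolted sample, like the part in size, 105 mm from the origin, long axis along y. Trays differ only in samples and swap places.
- tray_flange: Fixed blue stock tray with the sample a square plate with a large round hole. Compartment 120 (x) by 146 mm (y) inside, walls 3 mm thick, 13 mm high, floor 3 mm above the bench. Origin: compartment's centre at bench height. At its +x side (away from the robot) a white label card on a flat board 84 mm deep bears the bolted sample, like the part in size, 105 mm from the origin, long axis along y. Trays differ only in samples and swap places.
- tray_adjuster: Fixed blue stock tray with the sample a long plate with round ends and a slot. Compartment 120 (x) by 146 mm (y) inside, walls 3 mm thick, 13 mm high, floor 3 mm above the bench. Origin: compartment's centre at bench height. At its +x side (away from the robot) a white label card on a flat board 84 mm deep bears the bolted sample, like the part in size, 105 mm from the origin, long axis along y. Trays differ only in samples and swap places.
- tape_measure: Loose yellow and black tape measure lying between the pile and the left-hand tray, 66 mm (its y) by 75 mm (its x, with the hook), 33 mm high. Origin: about the centre of its underside. Not to be moved.
- screwdriver: Loose screwdriver lying between the pile and the right-hand tray, red handle 26 mm thick towards the robot, 200 mm long (its x). Origin: under the middle of its length. Not to be moved.
Things that resemble listed ones, but are neither listed nor needed, are in the scene too. What is shaped like the sprocket but turquoise is not meant.

How it is judged (in metres and radians):
On the way, in this order (a step that is already met when the one before it is completed fails the run):
1. the chain sprocket lies flat and released in the tray with its sample (x of sprocket in the frame of tray_sprocket between -0.05 and 0.05 m and y of sprocket in the frame of tray_sprocket between -0.06 and 0.06 m and z of sprocket in the frame of tray_sprocket below 0.0065 m and angle between sprocket's own z axis and vertical below 0.08 rad and linear speed of sprocket below 0.03 m/s and contact force between the fingers and sprocket below 0.2 N), for 0.2 s.
2. the diamond-shaped flange bearing lies flat and released in the tray with its sample (x of bearing in the frame of tray_bearing between -0.05 and 0.05 m and y of bearing in the frame of tray_bearing between -0.06 and 0.06 m and z of bearing in the frame of tray_bearing below 0.0065 m and angle between bearing's own z axis and vertical below 0.08 rad and linear speed of bearing below 0.03 m/s and contact force between the fingers and bearing below 0.2 N), for 0.2 s.
3. the square flange plate lies flat and released in the tray with its sample (x of flange in the frame of tray_flange between -0.05 and 0.05 m and y of flange in the frame of tray_flange between -0.06 and 0.06 m and z of flange in the frame of tray_flange below 0.0065 m and angle between flange's own z axis and vertical below 0.08 rad and linear speed of flange below 0.03 m/s and contact force between the fingers and flange below 0.2 N), for 0.2 s.
4. the slotted adjuster plate lies flat and released in the tray with its sample (x of adjuster in the frame of tray_adjuster between -0.05 and 0.05 m and y of adjuster in the frame of tray_adjuster between -0.06 and 0.06 m and z of adjuster in the frame of tray_adjuster below 0.0065 m and angle between adjuster's own z axis and vertical below 0.08 rad and linear speed of adjuster below 0.03 m/s and contact force between the fingers and adjuster below 0.2 N), for 0.2 s.
At the end, for the whole second after the job is handed in: Each part lies released and at rest, right way up, in the tray with its own sample: centre within 50 mm (tray x) and 60 mm (tray y) of the compartment centre, underside less than 3.5 mm above the tray floor, tilt under 0.08 rad; put in in the order of the pile, top first (all of step 1 and all of step 2 and all of step 3 and all of step 4); the robot touches nothing.
It fails at once if a part was dropped into its tray (faster than 0.7 m/s just above the floor) ((horizontal distance between sprocket and tray_sprocket below 0.07 m and z of sprocket in the frame of tray_sprocket below 0.05 m and linear speed of sprocket above 0.7 m/s) or (horizontal distance between bearing and tray_bearing below 0.07 m and z of bearing in the frame of tray_bearing below 0.05 m and linear speed of bearing above 0.7 m/s) or (horizontal distance between flange and tray_flange below 0.07 m and z of flange in the frame of tray_flange below 0.05 m and linear speed of flange above 0.7 m/s) or (horizontal distance between adjuster and tray_adjuster below 0.07 m and z of adjuster in the frame of tray_adjuster below 0.05 m and linear speed of adjuster above 0.7 m/s)).
It fails at once if the tape measure was shifted by more than 30 mm (distance of tape_measure from where it was at the start of the episode above 0.03 m).
It fails at once if the screwdriver was shifted by more than 30 mm (distance of screwdriver from where it was at the start of the episode above 0.03 m).
It also fails if it takes over 112 s, if anything falls off the work surface, if the arm or the gripper's body presses on something with over 40 N, if the wrist force passes 120 N, or if a joint passes its speed limit or range.

## Working session

There is one attempt and no reset: what is moved stays moved. The work goes in short steps, Python scripts to look and compute and a tool call to move; the robot and the scene stay as the last step left them, time stands still between calls to the robot, and variables do not carry over. Pictures are saved under pics/ and viewed, on a budget of 14 in all, crops included, one or two more only if the job needs it, and the job is handed in when it is done.

Besides the shell and the picture viewer there is one more tool, called in YAML: its name, and indented under it one key for each argument. carry_out: Moves the arm, as the interface text tells. Its arguments: {"type":"object","properties":{"motion":{"type":"array","items":{"type":"array","items":{"type":"array","items":{"type":"number"}}}},"grip_force":{"type":"number"}},"required":["motion"]}

```bash
ls && mkdir -p pics
python3 - <<'E'
from rig import env
import cv2,pickle
o=env.observe(); print({k:o[k] for k in('time_s','position','tool_rot','ft_force','grip_width')})
for n in('top','side'):
    d=env.get_image(n); pickle.dump(d,open(n+'0.pkl','wb')); cv2.imwrite(f'pics/{n}0.png',d['image'][:,:,::-1])
    print(n,d['fov_y'],d['cx'],d['cy'],d['R'],d['t'])
E
```

```text
pics
{'time_s': 0.0, 'position': array([ 0.23262586, -0.49808525,  0.24171535]), 'tool_rot': array([[-2.85982780e-04,  4.23064321e-01, -9.06099607e-01],
       [ 1.39944877e-03, -9.06098588e-01, -4.23064287e-01],
       [-9.99998980e-01, -1.38902908e-03, -3.32928251e-04]]), 'ft_force': array([-0.53649903,  0.04720945,  0.69499456]), 'grip_width': 0.08561137601063756}
top 46.81204042574889 326.5972999708681 237.94183818319638 [[-0.02551769 -0.99966708 -0.00381743]
 [-0.9939551   0.02577941 -0.10671778]
 [ 0.10678066  0.00107117 -0.99428202]] [0.02137299 0.4896461  1.07903835]
side 43.56173229795774 311.93080113929847 234.88999733906513 [[ 0.99991123  0.00834437  0.01038727]
 [ 0.01314607 -0.74478182 -0.66717855]
 [ 0.00216906  0.66725588 -0.7448254 ]] [-0.48321786  0.03358979  1.1001596 ]
```

View pics/top0.png

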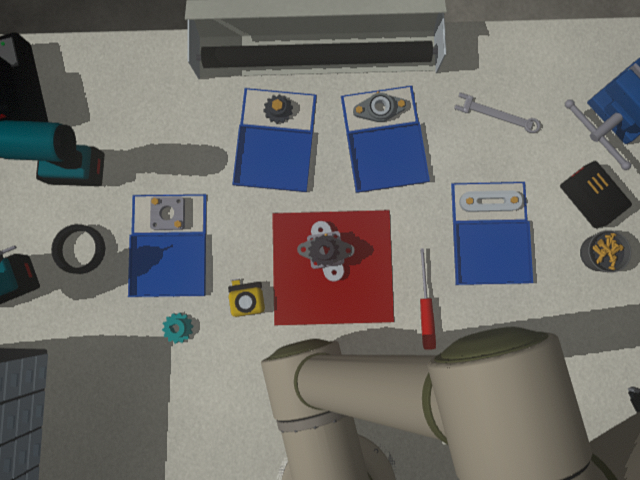

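View pics/side0.png

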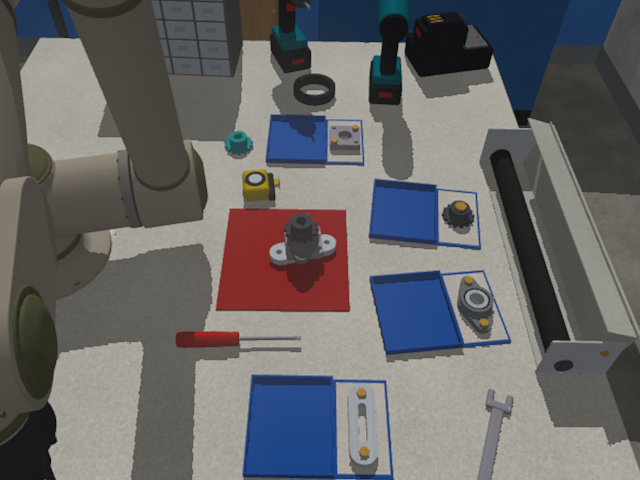

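```bash
cat > h.py <<'E'
import numpy as np,cv2,pickle
def load(n): return pickle.load(open(n+'.pkl','rb'))
def ray(d,px,z):
    f=240/np.tan(np.radians(d['fov_y']/2)); R=np.array(d['R']);t=np.array(d['t'])
    v=R.T@np.array([(px[0]-d['cx'])/f,(px[1]-d['cy'])/f,1]); c=-R.T@t
    return c+v*(z-c[2])/v[2]
def tri(d1,p1,d2,p2):
    A=np.zeros((3,3));b=np.zeros(3)
    for d,p in((d1,p1),(d2,p2)):
        c=-np.array(d['R']).T@np.array(d['t']); v=ray(d,p,0)-c; v/=np.linalg.norm(v)
        M=np.eye(3)-np.outer(v,v);A+=M;b+=M@c
    return np.linalg.solve(A,b)
def shoot(env,n,tag):
    d=env.get_image(n);pickle.dump(d,open(f'{n}{tag}.pkl','wb'));return d
E
python3 - <<'E'
from h import *
d=load('top0');s=load('side0')
hsv=cv2.cvtColor(d['image'],cv2.COLOR_RGB2HSV)
for nm,dd in(('top',d),('side',s)):
    hsv=cv2.cvtColor(dd['image'],cv2.COLOR_RGB2HSV)
    m=cv2.inRange(hsv,(105,130,50),(130,255,255)); m=cv2.morphologyEx(m,cv2.MORPH_OPEN,np.ones((9,9)))
    for c in cv2.findContours(m,0,2)[0]:
        if 2500<cv2.contourArea(c)<12000:
            r=cv2.minAreaRect(cv2.convexHull(c)); b=cv2.boxPoints(r); P=np.array([ray(dd,p,.011)[:2] for p in b])
            q=cv2.minAreaRect(np.array([ray(dd,p[0],.011)[:2]*1000 for p in cv2.convexHull(c)],np.float32))
            print(nm,np.round(r[0]),'world mm',np.round(q[0],1),np.round(q[1],1),round(q[2],1))
a=cv2.resize(d['image'][205:295,265:400],None,fx=4.4,fy=4.4,interpolation=2)
b=cv2.resize(s['image'][200:290,250:360],None,fx=4.4,fy=4.4,interpolation=2)
cv2.imwrite('pics/pt.png',a[:,:,::-1]);cv2.imwrite('pics/ps.png',b[:,:,::-1])
E
```

```text
top [168. 264.] world mm [448.6 328.7] [145.5 126.9] 88.5
top [495. 252.] world mm [ 455.7 -329.9] [142.7 127.6] 89.7
top [390. 157.] world mm [ 655.4 -126.1] [122.5 140.8] 7.1
top [275. 158.] world mm [660.7 109.5] [138.5 127.3] 83.0
side [290. 426.] world mm [ 455.9 -326. ] [154.2 129.1] 89.8
side [417. 313.] world mm [ 657.1 -122.6] [128.1 157.1] 6.9
side [405. 212.] world mm [661.7 112.6] [160.7 126.7] 82.6
side [514.  54.] world mm [1064.3  706.9] [622.7 521.3] 1.7
side [337.  20.] world mm [544.7 844.5] [225.4 233.7] 89.4
```

View pics/pt.png

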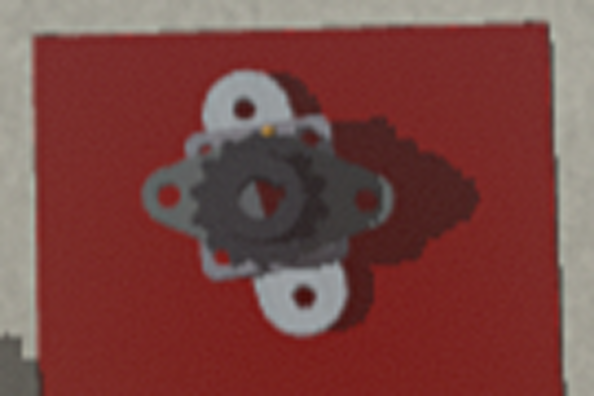

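View pics/ps.png

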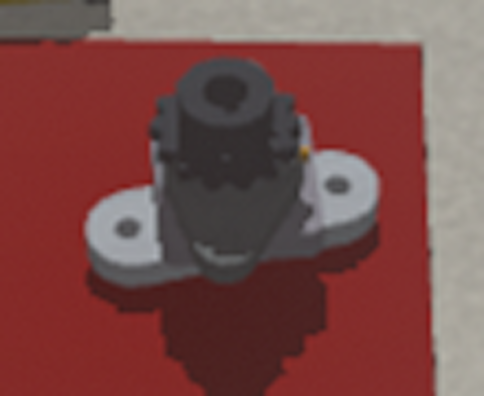

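```bash
cat >> h.py <<'E'
from scipy.spatial.transform import Rotation as Ro
def plan(env,x,y,z,phi,cart=True):
    "shift (cm, tool axes) and turn from measured pose to target with jaws along angle phi (deg), tool down"
    o=env.observe(); T=np.array(o['tool_rot']); p=np.array(o['position']); a=np.radians(phi)
    X=np.array([0,0,-1.]);Y=np.array([np.cos(a),np.sin(a),0]);G=np.c_[X,Y,np.cross(X,Y)]
    s=T.T@(np.array([x,y,z])-p)*100; r=Ro.from_matrix(T.T@G).as_rotvec()
    n=max(np.linalg.norm(s)/4.17,np.degrees(np.linalg.norm(r))/7.16)
    print('t',round(o['time_s'],2),'pos',p.round(4),'phi',round(float(np.degrees(np.arctan2(T[1,1],T[0,1]))),1),'F',np.round(o['ft_force'],1),'w',round(o['grip_width'],4))
    print('shift cm',s.round(2),'rot',r.round(3),'rows',round(float(n),1))
E
python3 - <<'E'
from h import *
from rig import env
d=load('top0');s=load('side0')
T=lambda x,y:(265+x/4.4-.4,205+y/4.4-.4)
S=lambda x,y:(250+x/4.4-.4,200+y/4.4-.4)
print('sprocket',ray(d,T(262,200),.08),ray(s,S(225,88),.08),tri(d,T(262,200),s,S(225,88)))
h=[ray(d,T(*p),.044) for p in((170,195),(368,199))]; v=h[0]-h[1]
print('bearing',sum(h)/2,np.linalg.norm(v),np.degrees(np.arctan2(v[1],v[0])))
for D,ps in((d,(T(244,109),T(304,296))),(s,(S(338,185),S(127,228)))):
    h=[ray(D,p,.017) for p in ps]; v=h[0]-h[1]; print('adj',sum(h)/2,np.linalg.norm(v),np.degrees(np.arctan2(v[1],v[0])))
h=[ray(d,T(*p),.032) for p in((193,130),(330,115),(345,265),(210,280))]
print('flange',sum(h)/4,[np.degrees(np.arctan2(*(a-b)[1::-1])).round(1) for a,b in((h[0],h[1]),(h[3],h[2]),(h[1],h[2]),(h[0],h[3]))])
plan(env,sum(ray(d,T(262,200),.08)[:1]),ray(d,T(262,200),.08)[1],.2,-65)
E
```

```text
sprocket [0.46134479 0.01393761 0.08      ] [0.46264919 0.01760492 0.08      ] [0.46188761 0.01401419 0.08363319]
bearing [0.46568013 0.01102113 0.044     ] 0.08808302006634118 87.35746828750929
adj [0.46562403 0.00893384 0.017     ] 0.08978054362100417 16.26801019930024
adj [0.46603805 0.00969307 0.017     ] 0.0904835160210251 16.050323592435223
flange [0.46660057 0.0108316  0.032     ] [np.float64(94.8), np.float64(94.9), np.float64(4.1), np.float64(5.2)]
t 0.1 pos [ 0.2326 -0.4981  0.2418] phi -65.0 F [-0.2 -0.7  0.6] w 0.0855
shift cm [  4.23 -36.72 -42.39] rot [ 0.    -0.     0.001] rows 13.5
```

carry_out:
  motion:
    - [[0.6, -2.45, -2.83, 0, 0, 0, 7], [1.2, -4.9, -5.65, 0, 0, 0, 7], [1.8, -7.35, -8.48, 0, 0, 0, 7], [2.4, -9.8, -11.3, 0, 0, 0, 7], [3.0, -12.25, -14.13, 0, 0, 0, 7]]
  grip_force: 50

```text
time_s: 0.52
position: [0.3091, -0.3258, 0.2118]
tool_rot: [[-0.0, 0.423, -0.906], [0.001, -0.906, -0.423], [-1.0, -0.001, -0.0]]
ft_force: [0.7, -1.0, 0.2]
grip_width: 0.0699
```

carry_out:
  motion:
    - [[0.6, -2.45, -2.83, 0, 0, 0, 7], [1.2, -4.9, -5.65, 0, 0, 0, 7], [1.8, -7.35, -8.48, 0, 0, 0, 7], [2.4, -9.8, -11.3, 0, 0, 0, 7], [3.0, -12.25, -14.13, 0, 0, 0, 7]]

```text
time_s: 0.93
position: [0.3853, -0.155, 0.182]
tool_rot: [[-0.0, 0.423, -0.906], [0.0, -0.906, -0.423], [-1.0, -0.0, 0.0]]
ft_force: [0.1, -0.1, 0.3]
grip_width: 0.0702
```

carry_out:
  motion:
    - [[0.6, -2.45, -2.83, 0, 0, 0, 7], [1.2, -4.9, -5.65, 0, 0, 0, 7], [1.8, -7.35, -8.48, 0, 0, 0, 7], [2.4, -9.8, -11.3, 0, 0, 0, 7], [3.0, -12.25, -14.13, 0, 0, 0, 7]]

```text
time_s: 1.35
position: [0.4616, 0.0159, 0.1519]
tool_rot: [[-0.0, 0.423, -0.906], [0.0, -0.906, -0.423], [-1.0, -0.0, 0.0]]
ft_force: [1.2, -1.1, 0.5]
grip_width: 0.07
```

Run:
```python
from h import *
from rig import env
plan(env,.4617,.015,.075,-65)
```

```text
t 1.35 pos [0.4616 0.0159 0.1519] phi -65.0 F [ 1.2 -1.1  0.5] w 0.07
shift cm [7.69 0.09 0.02] rot [0.001 0.    0.   ] rows 1.8
```

carry_out:
  motion:
    - [[2, 0.05, 0, 0, 0, 0, 6], [4, 0.1, 0, 0, 0, 0, 6], [6, 0.1, 0, 0, 0, 0, 6], [7.2, 0.1, 0, 0, 0, 0, 6], [7.7, 0.1, 0, 0, 0, 0, 6]]

```text
time_s: 1.77
position: [0.4608, 0.0134, 0.0736]
tool_rot: [[-0.003, 0.423, -0.906], [0.001, -0.906, -0.423], [-1.0, -0.002, 0.003]]
ft_force: [0.2, -0.4, -0.1]
grip_width: 0.0603
```

carry_out:
  motion:
    - [[0, 0, 0, 0, 0, 0, 5], [0, 0, 0, 0, 0, 0, 4.2], [0, 0, 0, 0, 0, 0, 3.5], [0, 0, 0, 0, 0, 0, 3], [0, 0, 0, 0, 0, 0, 3]]

```text
time_s: 2.18
position: [0.4619, 0.0131, 0.0762]
tool_rot: [[0.001, 0.423, -0.906], [-0.0, -0.906, -0.423], [-1.0, 0.001, -0.001]]
ft_force: [-2.7, 1.9, 7.3]
grip_width: 0.0361
```

Run:
```python
from h import *
from rig import env
d=shoot(env,'side',1)
cv2.imwrite('pics/s1.png',cv2.resize(d['image'][130:310,180:420],None,fx=2.5,fy=2.5)[:,:,::-1])
plan(env,.4617,.015,.16,-65)
```

```text
t 2.23 pos [0.4619 0.0131 0.0762] phi -65.0 F [-1.7  1.2  6.4] w 0.0359
shift cm [-8.38 -0.17 -0.07] rot [ 0.    -0.001 -0.001] rows 2.0
```

View pics/s1.png

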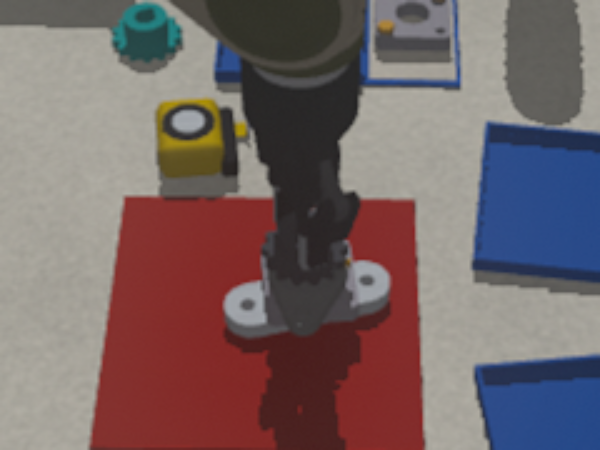

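The gripper is on the hub (opening 36 mm); the pile appears unmoved, with adjuster holes at crop (248,303) and (367,281). Lifting.

carry_out:
  motion:
    - [[-0.5, 0, 0, 0, 0, 0, 3], [-1.5, 0, 0, 0, 0, 0, 3], [-3.5, 0, 0, 0, 0, 0, 3], [-5.5, 0, 0, 0, 0, 0, 3], [-7, 0, 0, 0, 0, 0, 3]]

```text
time_s: 2.65
position: [0.4619, 0.0129, 0.147]
tool_rot: [[0.001, 0.423, -0.906], [-0.0, -0.906, -0.423], [-1.0, 0.001, -0.001]]
ft_force: [0.7, 0.7, -3.0]
grip_width: 0.036
```

Run:
```python
from h import *
from rig import env
a=shoot(env,'side',2)['image'][60:310,180:420];b=shoot(env,'top',2)['image'][180:320,240:410]
a=cv2.resize(a,(384,400));b=cv2.resize(b,(410,338),interpolation=2);c=np.zeros((400,794,3),np.uint8);c[:,:384]=a;c[:338,384:]=b
cv2.imwrite('pics/2.png',c[:,:,::-1])
plan(env,.661,.111,.147,-65)
```

```text
t 2.75 pos [0.4627 0.0128 0.1474] phi -65.0 F [ 0.1 -0.3 -3.6] w 0.0358
shift cm [  0.12  -0.51 -22.12] rot [ 0.    -0.004 -0.003] rows 5.3
```

View pics/2.png

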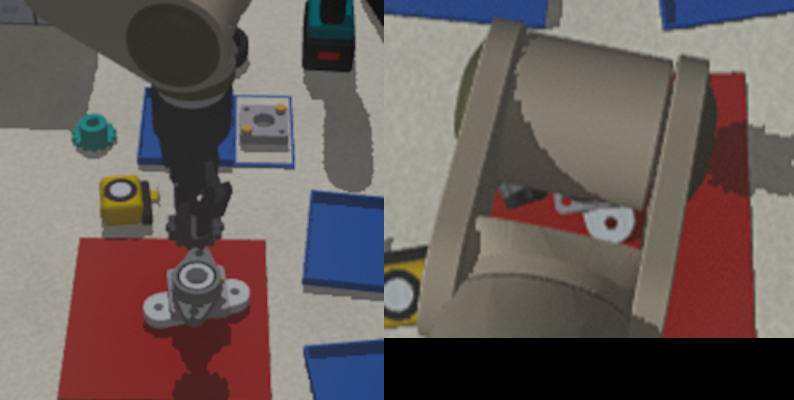

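Sprocket is held clear, the rest of the pile is still in place (bearing boss at crop (197,277)). Move to its tray.

carry_out:
  motion:
    - [[0, -0.1, -4, 0, 0, 0, 3], [0, -0.2, -8, 0, 0, 0, 3], [0, -0.3, -12, 0, 0, 0, 3], [0, -0.4, -16, 0, 0, 0, 3], [0, -0.5, -19.5, 0, 0, 0, 3]]

```text
time_s: 3.17
position: [0.6377, 0.1013, 0.1436]
tool_rot: [[-0.002, 0.423, -0.906], [0.0, -0.906, -0.423], [-1.0, -0.001, 0.001]]
ft_force: [0.0, -0.6, -2.5]
grip_width: 0.0359
```

carry_out:
  motion:
    - [[2, 0, -1.5, 0, 0, 0, 3], [4, 0, -2.6, 0, 0, 0, 3], [6, 0, -2.6, 0, 0, 0, 3], [8, 0, -2.6, 0, 0, 0, 3], [9.5, 0, -2.6, 0, 0, 0, 3]]

```text
time_s: 3.58
position: [0.6586, 0.1111, 0.0465]
tool_rot: [[-0.005, 0.423, -0.906], [-0.0, -0.906, -0.423], [-1.0, -0.002, 0.004]]
ft_force: [-0.6, 0.2, -3.9]
grip_width: 0.0359
```

Run:
```python
from h import *
from rig import env
plan(env,.661,.111,.0255,-65)
```

```text
t 3.58 pos [0.6586 0.1111 0.0465] phi -65.0 F [-0.6  0.2 -3.9] w 0.0359
shift cm [ 2.1   0.12 -0.22] rot [0.001 0.004 0.002] rows 0.5
```

carry_out:
  motion:
    - [[0.6, 0, 0, 0, 0, 0, 3], [1.2, 0, 0, 0, 0, 0, 3], [1.6, 0, 0, 0, 0, 0, 3], [1.8, 0, 0, 0, 0, 0, 3], [1.8, 0, 0, 0, 0, 0, 3]]

```text
time_s: 4.0
position: [0.66, 0.1111, 0.0325]
tool_rot: [[0.0, 0.423, -0.906], [-0.0, -0.906, -0.423], [-1.0, 0.0, -0.0]]
ft_force: [-0.8, 0.6, -4.2]
grip_width: 0.0356
```

carry_out:
  motion:
    - [[0.1, 0, 0, 0, 0, 0, 3], [0.2, 0, 0, 0, 0, 0, 3], [0.2, 0, 0, 0, 0, 0, 3]]

```text
time_s: 4.25
position: [0.6599, 0.1111, 0.0306]
tool_rot: [[0.001, 0.423, -0.906], [-0.0, -0.906, -0.423], [-1.0, 0.0, -0.001]]
ft_force: [0.6, 0.2, -2.8]
grip_width: 0.0358
```

Still hanging (no contact force); lower in small steps.

carry_out:
  motion:
    - [[0.1, 0, 0, 0, 0, 0, 3], [0.2, 0, 0, 0, 0, 0, 3], [0.3, 0, 0, 0, 0, 0, 3], [0.4, 0, 0, 0, 0, 0, 3], [0.4, 0, 0, 0, 0, 0, 3]]

```text
time_s: 4.67
position: [0.6597, 0.1111, 0.026]
tool_rot: [[-0.0, 0.423, -0.906], [0.0, -0.906, -0.423], [-1.0, -0.0, 0.0]]
ft_force: [-1.0, 0.8, -4.1]
grip_width: 0.0361
```

carry_out:
  motion:
    - [[0.05, 0, 0, 0, 0, 0, 3], [0.1, 0, 0, 0, 0, 0, 3], [0.1, 0, 0, 0, 0, 0, 3]]

```text
time_s: 4.92
position: [0.6599, 0.1111, 0.0254]
tool_rot: [[0.0, 0.423, -0.906], [0.0, -0.906, -0.423], [-1.0, 0.0, -0.0]]
ft_force: [-0.4, 0.4, -2.6]
grip_width: 0.0357
```

carry_out:
  motion:
    - [[0.05, 0, 0, 0, 0, 0, 3], [0.1, 0, 0, 0, 0, 0, 3], [0.1, 0, 0, 0, 0, 0, 3]]

```text
time_s: 5.17
position: [0.6599, 0.1111, 0.0253]
tool_rot: [[0.001, 0.423, -0.906], [-0.0, -0.906, -0.423], [-1.0, 0.0, -0.001]]
ft_force: [-3.2, 0.2, 5.9]
grip_width: 0.0359
```

carry_out:
  motion:
    - [[0.05, 0, 0, 0, 0, 0, 3], [0.1, 0, 0, 0, 0, 0, 3], [0.1, 0, 0, 0, 0, 0, 3]]

```text
time_s: 5.42
position: [0.66, 0.1111, 0.0253]
tool_rot: [[0.001, 0.423, -0.906], [-0.0, -0.906, -0.423], [-1.0, 0.001, -0.001]]
ft_force: [-6.4, -1.5, 11.1]
grip_width: 0.0358
```

Contact felt at 0.0253. Release and rise.

carry_out:
  motion:
    - [[-0.15, 0, 0, 0, 0, 0, 3.6], [-0.15, 0, 0, 0, 0, 0, 4.5], [-0.15, 0, 0, 0, 0, 0, 5.5], [-0.15, 0, 0, 0, 0, 0, 5.5], [-0.15, 0, 0, 0, 0, 0, 5.5]]

```text
time_s: 5.83
position: [0.66, 0.1111, 0.0248]
tool_rot: [[0.0, 0.423, -0.906], [0.0, -0.906, -0.423], [-1.0, 0.0, -0.0]]
ft_force: [0.7, -0.1, -0.0]
grip_width: 0.0551
```

carry_out:
  motion:
    - [[-1, 0, 0, 0, 0, 0, 6], [-3, 0, 0, 0, 0, 0, 6], [-6, 0, 0, 0, 0, 0, 6.5], [-9, 0, 0, 0, 0, 0, 7], [-13, 0, 0, 0, 0, 0, 8]]

```text
time_s: 6.25
position: [0.659, 0.1111, 0.1551]
tool_rot: [[-0.003, 0.423, -0.906], [0.0, -0.906, -0.423], [-1.0, -0.001, 0.003]]
ft_force: [0.4, -0.3, 0.3]
grip_width: 0.0796
```

Run:
```python
from h import *
from rig import env
a=shoot(env,'side',3)['image'];b=shoot(env,'top',3)['image'][205:295,265:400]
a=a[160:310,220:480]
c=np.zeros((600,800,3),np.uint8);a=cv2.resize(a,(520,300),interpolation=2);b=cv2.resize(b,(405,270),interpolation=2)
c[:300,:520]=a;c[300:570,:405]=b
cv2.imwrite('pics/3.png',c[:,:,::-1])
plan(env,.4655,.012,.15,0)
```

```text
t 6.35 pos [0.6624 0.1112 0.1629] phi -65.0 F [-0.6  0.1  0.3] w 0.0802
shift cm [ 1.03  0.65 22.05] rot [-1.134 -0.007 -0.012] rows 9.1
```

View pics/3.png

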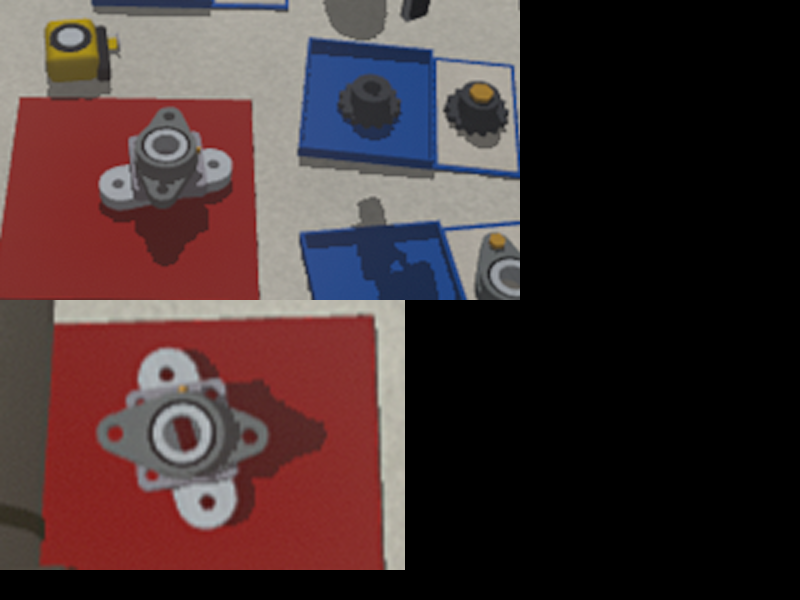

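Run:
```python
from h import *
d=load('top3');s=load('side3')
T=lambda x,y:(265+x/3-.33,205+(y-300)/3-.33)
h=[ray(d,T(*p),.044) for p in((115,433),(250,436))]; v=h[0]-h[1]
print('bearing',sum(h)/2,np.linalg.norm(v),np.degrees(np.arctan2(v[1],v[0])))
print('ring',ray(d,T(184,433),.054),ray(s,(220+165/2,160+145/2),.054))
m=[]
for D in(d,s):
    x0,y0=(300,220) ;H=cv2.cvtColor(D['image'],cv2.COLOR_RGB2HSV)[y0:300,x0:360]
    k=cv2.inRange(H,(12,110,90),(32,255,255)); p=np.argwhere(k)
    print(p[:,::-1]+[x0,y0]); m.append(p.mean(0)[::-1]+[x0,y0])
print('gold',tri(d,m[0],s,m[1]))
a=cv2.resize(d['image'][80:135,340:420],None,fx=5,fy=5,interpolation=2);b=cv2.resize(s['image'][215:275,270:350],None,fx=5,fy=5,interpolation=2)
c=np.zeros((300,800,3),np.uint8);c[:275,:400]=a;c[:300,400:]=b;cv2.imwrite('pics/4.png',c[:,:,::-1])
```

```text
bearing [0.46543556 0.01148389 0.044     ] 0.08808505494158068 87.24145551977142
ring [0.46551846 0.01044306 0.054     ] [0.46583907 0.01065562 0.054     ]
[[325 234]
 [326 234]]
[[318 234]
 [319 234]
 [319 235]]
gold [0.494984   0.01065601 0.04975947]
```

View pics/4.png

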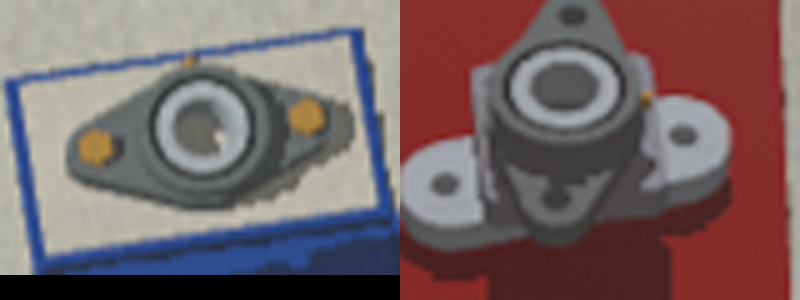

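The sample confirms a grease nipple on the boss at +x. I'll grip the boss at 45° to it.

carry_out:
  motion:
    - [[0.2, 0.1, 3.7, -0.05, 0, 0, 7.5], [0.4, 0.2, 7.4, -0.11, 0, 0, 7.5], [0.6, 0.4, 11.1, -0.17, 0, 0, 7.5], [0.8, 0.6, 14.8, -0.22, 0, 0, 7.5], [1.0, 0.7, 18.4, -0.28, 0, 0, 7.5]]

```text
time_s: 6.77
position: [0.4944, 0.0263, 0.1451]
tool_rot: [[0.001, 0.659, -0.752], [-0.0, -0.752, -0.659], [-1.0, 0.001, -0.0]]
ft_force: [0.9, -1.5, 0.3]
grip_width: 0.075
```

Run:
```python
from h import *
from rig import env
plan(env,.4655,.011,.08,-47.7)
```

```text
t 6.77 pos [0.4944 0.0263 0.1451] phi -48.8 F [ 0.9 -1.5  0.3] w 0.075
shift cm [ 6.51 -0.75  3.18] rot [-0.019 -0.    -0.001] rows 1.7
```

carry_out:
  motion:
    - [[1, -0.4, 1.6, -0.01, 0, 0, 7], [2.5, -0.75, 3.18, -0.019, 0, 0, 7], [5, -0.75, 3.18, -0.019, 0, 0, 7], [6.5, -0.75, 3.18, -0.019, 0, 0, 6.6], [6.5, -0.75, 3.18, -0.019, 0, 0, 6.6]]

```text
time_s: 7.18
position: [0.4659, 0.0117, 0.0781]
tool_rot: [[-0.004, 0.671, -0.742], [0.001, -0.742, -0.671], [-1.0, -0.003, 0.002]]
ft_force: [-0.4, 0.6, 1.0]
grip_width: 0.0663
```

Run:
```python
from h import *
from rig import env
plan(env,.4655,.011,.057,-47.7)
```

```text
t 7.18 pos [0.4659 0.0117 0.0781] phi -47.9 F [-0.4  0.6  1. ] w 0.0663
shift cm [2.11 0.03 0.07] rot [-0.003  0.002  0.003] rows 0.5
```

carry_out:
  motion:
    - [[0.7, 0.03, 0.07, 0, 0, 0, 6.2], [1.4, 0.03, 0.07, 0, 0, 0, 6.2], [2.0, 0.03, 0.07, 0, 0, 0, 6.2], [2.2, 0.03, 0.07, 0, 0, 0, 6.2], [2.2, 0.03, 0.07, 0, 0, 0, 6.2]]

```text
time_s: 7.6
position: [0.4668, 0.0111, 0.0576]
tool_rot: [[-0.0, 0.671, -0.741], [0.0, -0.741, -0.671], [-1.0, -0.0, 0.0]]
ft_force: [0.3, -0.2, -0.5]
grip_width: 0.062
```

carry_out:
  motion:
    - [[0.05, 0, 0, 0, 0, 0, 5.9], [0.1, 0, 0, 0, 0, 0, 5.9], [0.1, 0, 0, 0, 0, 0, 5.9]]

```text
time_s: 7.85
position: [0.467, 0.011, 0.057]
tool_rot: [[0.0, 0.671, -0.741], [-0.0, -0.741, -0.671], [-1.0, 0.0, -0.0]]
ft_force: [-0.1, 0.1, 0.8]
grip_width: 0.0591
```

carry_out:
  motion:
    - [[0.05, 0, 0, 0, 0, 0, 5.9], [0.1, 0, 0, 0, 0, 0, 5.9], [0.1, 0, 0, 0, 0, 0, 5.9]]

```text
time_s: 8.1
position: [0.4669, 0.011, 0.0558]
tool_rot: [[0.0, 0.671, -0.741], [0.0, -0.741, -0.671], [-1.0, -0.0, -0.0]]
ft_force: [0.3, -0.4, 0.5]
grip_width: 0.0588
```

carry_out:
  motion:
    - [[0.05, 0, 0, 0, 0, 0, 5.7], [0.1, 0, 0, 0, 0, 0, 5.7], [0.1, 0, 0, 0, 0, 0, 5.7]]

```text
time_s: 8.35
position: [0.4667, 0.0111, 0.0547]
tool_rot: [[-0.001, 0.671, -0.741], [0.0, -0.741, -0.671], [-1.0, -0.001, 0.0]]
ft_force: [-0.5, 1.5, 0.8]
grip_width: 0.057
```

carry_out:
  motion:
    - [[0.05, 0, 0, 0, 0, 0, 5.7], [0.1, 0, 0, 0, 0, 0, 5.7], [0.1, 0, 0, 0, 0, 0, 5.7]]

```text
time_s: 8.6
position: [0.4667, 0.0111, 0.0537]
tool_rot: [[-0.001, 0.671, -0.741], [0.0, -0.741, -0.671], [-1.0, -0.001, 0.0]]
ft_force: [-1.0, 2.0, 0.7]
grip_width: 0.0571
```

carry_out:
  motion:
    - [[0.05, 0, 0, 0, 0, 0, 5.7], [0.1, 0, 0, 0, 0, 0, 5.7], [0.1, 0, 0, 0, 0, 0, 5.7]]

```text
time_s: 8.85
position: [0.4667, 0.0111, 0.0527]
tool_rot: [[-0.0, 0.671, -0.741], [0.0, -0.741, -0.671], [-1.0, -0.0, 0.0]]
ft_force: [-1.9, 1.2, 1.1]
grip_width: 0.057
```

carry_out:
  motion:
    - [[0.05, 0, 0, 0, 0, 0, 5.8], [0.1, 0, 0, 0, 0, 0, 5.8], [0.15, 0, 0, 0, 0, 0, 5.8], [0.15, 0, 0, 0, 0, 0, 5.8]]

```text
time_s: 9.18
position: [0.467, 0.0108, 0.0512]
tool_rot: [[0.0, 0.671, -0.741], [-0.0, -0.741, -0.671], [-1.0, 0.0, -0.0]]
ft_force: [-0.1, 0.3, 0.1]
grip_width: 0.058
```

carry_out:
  motion:
    - [[0, 0, 0, 0, 0, 0, 5.5], [0, 0, 0, 0, 0, 0, 5.2], [0, 0, 0, 0, 0, 0, 4.8], [0, 0, 0, 0, 0, 0, 4.6], [0, 0, 0, 0, 0, 0, 4.6]]
  grip_force: 60

```text
time_s: 9.6
position: [0.4666, 0.0112, 0.0519]
tool_rot: [[-0.0, 0.671, -0.741], [0.0, -0.741, -0.671], [-1.0, -0.0, -0.0]]
ft_force: [-4.4, 1.9, 9.7]
grip_width: 0.0515
```

carry_out:
  motion:
    - [[-0.3, 0, 0, 0, 0, 0, 4.6], [-0.8, 0, 0, 0, 0, 0, 4.6], [-2, 0, 0, 0, 0, 0, 4.6], [-4, 0, 0, 0, 0, 0, 4.6], [-6, 0, 0, 0, 0, 0, 4.6]]

```text
time_s: 10.02
position: [0.4666, 0.0109, 0.1117]
tool_rot: [[-0.002, 0.671, -0.741], [0.0, -0.741, -0.671], [-1.0, -0.001, 0.001]]
ft_force: [1.1, -0.5, -4.4]
grip_width: 0.0514
```

Run:
```python
from h import *
from rig import env
a=shoot(env,'side',5)['image'][100:310,180:420]
cv2.imwrite('pics/5.png',cv2.resize(a,None,fx=2.5,fy=2.5,interpolation=2)[:,:,::-1])
plan(env,.656,-.1245,.11,-38)
```

```text
t 10.07 pos [0.4683 0.0106 0.1154] phi -47.8 F [ 3.2 -0.1  1. ] w 0.0513
shift cm [ 0.65 22.61 -4.84] rot [-0.172 -0.002 -0.005] rows 5.5
```

View pics/5.png

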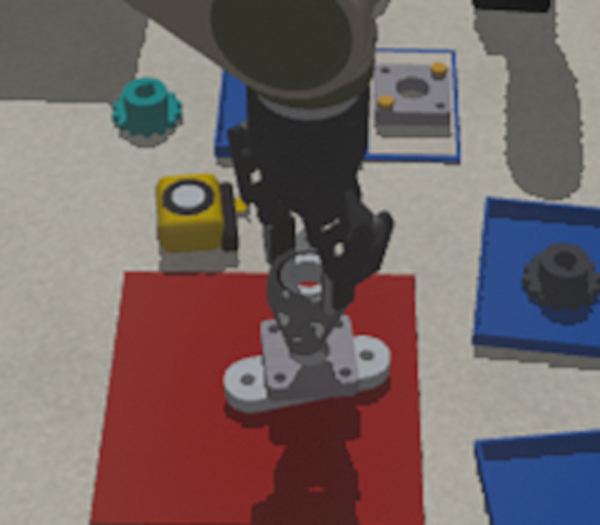

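Bearing held, hanging below the fingers; flange and adjuster undisturbed.

carry_out:
  motion:
    - [[0, 2.5, -0.5, -0.02, 0, 0, 4.6], [0, 5.5, -1.2, -0.05, 0, 0, 4.6], [0, 8.5, -1.8, -0.08, 0, 0, 4.6], [0, 11.5, -2.4, -0.1, 0, 0, 4.6], [0, 14.5, -3.0, -0.12, 0, 0, 4.6]]

```text
time_s: 10.48
position: [0.5873, -0.0774, 0.1105]
tool_rot: [[-0.001, 0.756, -0.655], [0.0, -0.655, -0.756], [-1.0, -0.001, 0.0]]
ft_force: [1.1, 0.1, -3.9]
grip_width: 0.0514
```

Run:
```python
from h import *
from rig import env
plan(env,.656,-.1245,.05,-38)
```

```text
t 10.48 pos [ 0.5873 -0.0774  0.1105] phi -40.9 F [ 1.1  0.1 -3.9] w 0.0514
shift cm [ 6.04  8.28 -0.94] rot [-0.051  0.     0.001] rows 2.5
```

carry_out:
  motion:
    - [[0, 2.8, -0.3, -0.02, 0, 0, 4.6], [0, 5.6, -0.6, -0.04, 0, 0, 4.6], [1, 8.3, -0.9, -0.05, 0, 0, 4.6], [3, 8.3, -0.9, -0.05, 0, 0, 4.6], [5, 8.3, -0.9, -0.05, 0, 0, 4.6]]

```text
time_s: 10.9
position: [0.6558, -0.1252, 0.0595]
tool_rot: [[0.001, 0.786, -0.618], [-0.0, -0.618, -0.786], [-1.0, 0.001, -0.0]]
ft_force: [-0.5, -0.4, -4.7]
grip_width: 0.0514
```

carry_out:
  motion:
    - [[0.7, 0, 0, 0, 0, 0, 4.6], [1.4, 0, 0, 0, 0, 0, 4.6], [2.1, 0, 0, 0, 0, 0, 4.6], [2.4, 0, 0, 0, 0, 0, 4.6], [2.4, 0, 0, 0, 0, 0, 4.6]]

```text
time_s: 11.32
position: [0.6549, -0.1239, 0.0372]
tool_rot: [[-0.0, 0.787, -0.617], [0.0, -0.617, -0.787], [-1.0, -0.0, 0.0]]
ft_force: [-0.8, 0.1, -4.5]
grip_width: 0.0511
```

Run:
```python
from h import *
from rig import env
a=shoot(env,'side',6)['image'][180:380,340:540]
cv2.imwrite('pics/6.png',cv2.resize(a,None,fx=2.5,fy=2.5,interpolation=2)[:,:,::-1])
plan(env,.656,-.1245,.0229,-38)
```

```text
t 11.37 pos [ 0.6552 -0.1239  0.0378] phi -38.1 F [-0.   0.1 -3.5] w 0.0515
shift cm [ 1.49  0.1  -0.01] rot [-0.002 -0.    -0.001] rows 0.4
```

View pics/6.png

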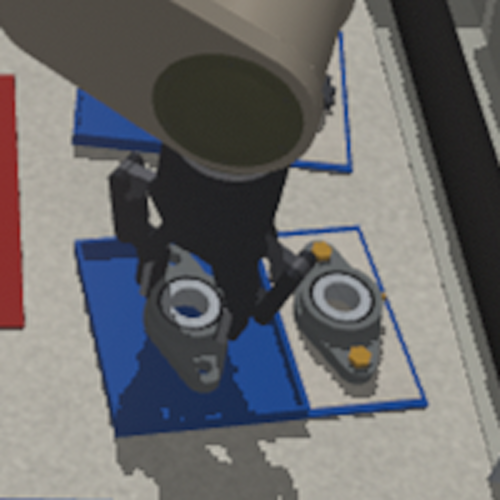

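Bearing sits over its tray, parallel to the sample, clear of walls. Lower.

carry_out:
  motion:
    - [[0.4, 0, 0, 0, 0, 0, 4.6], [0.8, 0, 0, 0, 0, 0, 4.6], [1.1, 0, 0, 0, 0, 0, 4.6], [1.3, 0, 0, 0, 0, 0, 4.6], [1.3, 0, 0, 0, 0, 0, 4.6]]

```text
time_s: 11.78
position: [0.6548, -0.1239, 0.0238]
tool_rot: [[-0.001, 0.787, -0.617], [0.0, -0.617, -0.787], [-1.0, -0.001, 0.0]]
ft_force: [-0.1, 0.1, -4.1]
grip_width: 0.051
```

carry_out:
  motion:
    - [[0.05, 0, 0, 0, 0, 0, 4.6], [0.1, 0, 0, 0, 0, 0, 4.6], [0.1, 0, 0, 0, 0, 0, 4.6]]

```text
time_s: 12.03
position: [0.655, -0.124, 0.0233]
tool_rot: [[0.0, 0.787, -0.617], [-0.0, -0.617, -0.787], [-1.0, 0.0, -0.0]]
ft_force: [0.2, 1.1, -4.5]
grip_width: 0.0512
```

carry_out:
  motion:
    - [[0.05, 0, 0, 0, 0, 0, 4.6], [0.1, 0, 0, 0, 0, 0, 4.6], [0.1, 0, 0, 0, 0, 0, 4.6]]

```text
time_s: 12.28
position: [0.6551, -0.124, 0.023]
tool_rot: [[0.001, 0.787, -0.617], [-0.0, -0.617, -0.787], [-1.0, 0.001, -0.0]]
ft_force: [-1.8, 1.6, 3.5]
grip_width: 0.0516
```

Contact as predicted. Press slightly, release, rise.

carry_out:
  motion:
    - [[0.05, 0, 0, 0, 0, 0, 4.6], [0.05, 0, 0, 0, 0, 0, 4.6], [-0.05, 0, 0, 0, 0, 0, 5.3], [-0.05, 0, 0, 0, 0, 0, 5.8], [-0.05, 0, 0, 0, 0, 0, 6.3]]

```text
time_s: 12.7
position: [0.6553, -0.1241, 0.023]
tool_rot: [[0.001, 0.787, -0.617], [-0.0, -0.617, -0.787], [-1.0, 0.001, -0.0]]
ft_force: [0.2, -0.3, -0.6]
grip_width: 0.0631
```

carry_out:
  motion:
    - [[0, 0, 0, 0, 0, 0, 6.5], [-1, 0, 0, 0, 0, 0, 6.8], [-4, 0, 0, 0, 0, 0, 7], [-8, 0, 0, 0, 0, 0, 7.5], [-12, 0, 0, 0, 0, 0, 8]]

```text
time_s: 13.12
position: [0.6546, -0.1239, 0.1445]
tool_rot: [[-0.001, 0.787, -0.617], [0.0, -0.617, -0.787], [-1.0, -0.001, 0.0]]
ft_force: [0.4, -0.3, 0.7]
grip_width: 0.0798
```

Run:
```python
from h import *
from rig import env
a=shoot(env,'side',7)['image'][190:370,240:520];b=shoot(env,'top',7)['image'][205:295,265:400]
c=np.zeros((600,800,3),np.uint8);a=cv2.resize(a,(448,288),interpolation=2);b=cv2.resize(b,(450,300),interpolation=2)
c[:288,:448]=a;c[300:600,:450]=b
cv2.imwrite('pics/7.png',c[:,:448][:,:,::-1])
plan(env,.4655,.011,.12,-85)
```

```text
t 13.22 pos [ 0.6576 -0.1249  0.1512] phi -38.1 F [0.8 0.4 0.5] w 0.0802
shift cm [  2.8  -23.54   1.17] rot [ 0.819 -0.009 -0.011] rows 6.6
```

View pics/7.png

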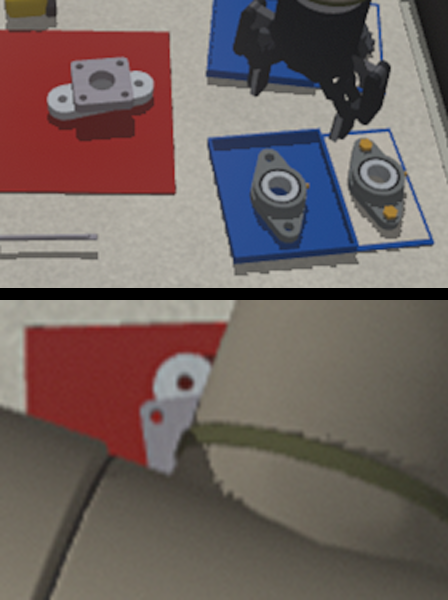

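Run:
```python
from h import *
s=load('side7');f=lambda x,y:ray(s,(240+x/1.6-.3,190+y/1.6-.3),.032)
print(f(102,80))
h=[f(*p) for p in((80,67),(123,62),(131,97),(84,103))]; print(sum(h)/4,[(np.degrees(np.arctan2(*(a-b)[1::-1])).round(1),np.linalg.norm(a-b).round(3)) for a,b in((h[1],h[0]),(h[2],h[3]),(h[0],h[3]),(h[1],h[2]))])
img=s['image'][215:270,265:345]; g=cv2.cvtColor(img,cv2.COLOR_RGB2HSV)
cv2.imwrite('pics/8.png',cv2.resize(img,None,fx=8,fy=8,interpolation=2)[:,:,::-1])
```

```text
[0.46748385 0.01300843 0.032     ]
[0.47037287 0.01012348 0.032     ] [(np.float64(10.0), np.float64(0.05)), (np.float64(10.5), np.float64(0.053)), (np.float64(96.6), np.float64(0.054)), (np.float64(99.8), np.float64(0.053))]
```

View pics/8.png

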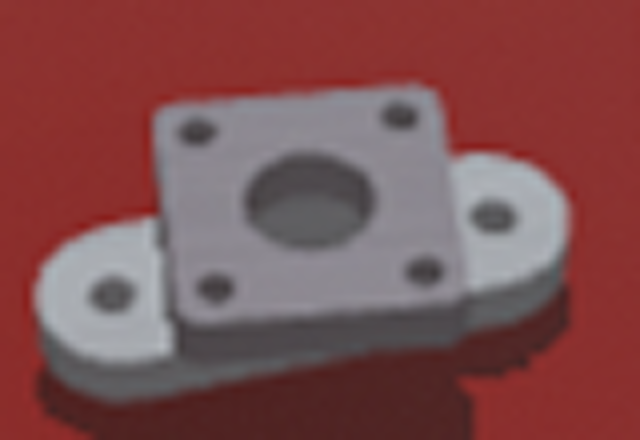

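Run:
```python
from h import *
from rig import env
s=load('side7');f=lambda x,y,z=.032:ray(s,(265+x/8-.4,215+y/8-.4),z)
print(f(311,200))
for c in(((197,131),(399,115),(425,271),(216,287)),((157,105),(435,87),(465,302),(178,322))):
    h=[f(*p) for p in c]; print(sum(h)/4,[(np.degrees(np.arctan2(*(a-b)[1::-1])).round(1),np.linalg.norm(a-b).round(3)) for a,b in((h[1],h[0]),(h[2],h[3]),(h[0],h[3]),(h[1],h[2]))])
h=[f(493,216,.017),f(112,295,.017)];v=h[0]-h[1];print('adj',sum(h)/2,np.linalg.norm(v),np.degrees(np.arctan2(v[1],v[0])))
plan(env,.4668,.0115,.12,-85)
```

```text
[0.46752477 0.01325023 0.032     ]
[0.46713317 0.01328483 0.032     ] [(np.float64(7.1), np.float64(0.047)), (np.float64(6.7), np.float64(0.047)), (np.float64(97.1), np.float64(0.047)), (np.float64(97.3), np.float64(0.047))]
[0.46703777 0.01269147 0.032     ] [(np.float64(6.1), np.float64(0.064)), (np.float64(6.2), np.float64(0.064)), (np.float64(96.3), np.float64(0.065)), (np.float64(95.9), np.float64(0.065))]
adj [0.46598726 0.00968031 0.017     ] 0.08996630436754373 16.301095064912182
t 13.22 pos [ 0.6576 -0.1249  0.1512] phi -38.1 F [0.8 0.4 0.5] w 0.0802
shift cm [  2.8  -23.47   1.05] rot [ 0.819 -0.009 -0.011] rows 6.6
```

carry_out:
  motion:
    - [[0.3, -3.4, 0.15, 0.11, 0, 0, 8], [0.7, -6.8, 0.3, 0.22, 0, 0, 8], [1, -10.2, 0.5, 0.33, 0, 0, 8], [1.4, -13.6, 0.6, 0.44, 0, 0, 8], [1.8, -17, 0.8, 0.55, 0, 0, 8]]

```text
time_s: 13.63
position: [0.5149, -0.0245, 0.1251]
tool_rot: [[0.001, 0.343, -0.939], [-0.0, -0.939, -0.343], [-1.0, 0.0, -0.001]]
ft_force: [0.2, 0.2, -0.0]
grip_width: 0.0801
```

Run:
```python
from h import *
from rig import env
plan(env,.467,.012,.07,-83.5)
```

```text
t 13.63 pos [ 0.5149 -0.0245  0.1251] phi -69.9 F [ 0.2  0.2 -0. ] w 0.0801
shift cm [ 5.51 -5.08  3.25] rot [ 0.237 -0.001 -0.   ] rows 2.0
```

carry_out:
  motion:
    - [[0.5, -2.5, 1.6, 0.12, 0, 0, 8.2], [1, -5.1, 3.25, 0.237, 0, 0, 8.2], [3, -5.1, 3.25, 0.237, 0, 0, 8.2], [5, -5.1, 3.25, 0.237, 0, 0, 8.2], [5.5, -5.1, 3.25, 0.237, 0, 0, 8.2]]

```text
time_s: 14.05
position: [0.467, 0.0115, 0.0684]
tool_rot: [[-0.002, 0.119, -0.993], [0.001, -0.993, -0.119], [-1.0, -0.001, 0.002]]
ft_force: [-0.3, -0.2, -0.2]
grip_width: 0.0824
```

Run:
```python
from h import *
from rig import env
plan(env,.467,.012,.03,-83.5)
```

```text
t 14.05 pos [0.467  0.0115 0.0684] phi -83.2 F [-0.3 -0.2 -0.2] w 0.0824
shift cm [ 3.84 -0.04 -0.02] rot [0.006 0.002 0.001] rows 0.9
```

carry_out:
  motion:
    - [[1.2, 0, 0, 0.006, 0, 0, 8.2], [2.4, 0, 0, 0.006, 0, 0, 8.2], [3.4, 0, 0, 0.006, 0, 0, 8.0], [4, 0, 0, 0.006, 0, 0, 7.6], [4.1, 0, 0, 0.006, 0, 0, 7.2]]

```text
time_s: 14.47
position: [0.4681, 0.011, 0.0285]
tool_rot: [[-0.001, 0.112, -0.994], [0.0, -0.994, -0.112], [-1.0, -0.0, 0.001]]
ft_force: [-0.1, -0.7, -0.9]
grip_width: 0.0721
```

carry_out:
  motion:
    - [[0, 0, 0, 0, 0, 0, 6.9], [0, 0, 0, 0, 0, 0, 6.7], [0, 0, 0, 0, 0, 0, 6.4], [0, 0, 0, 0, 0, 0, 6], [0, 0, 0, 0, 0, 0, 5.8]]

```text
time_s: 14.88
position: [0.4683, 0.0112, 0.03]
tool_rot: [[0.001, 0.113, -0.994], [-0.0, -0.994, -0.113], [-1.0, 0.0, -0.001]]
ft_force: [-1.4, 2.4, 8.0]
grip_width: 0.0642
```

Run:
```python
from h import *
from rig import env
plan(env,.467,.012,.10,-83.5)
```

```text
t 14.88 pos [0.4683 0.0112 0.03  ] phi -83.5 F [-1.4  2.4  8. ] w 0.0642
shift cm [-7.   -0.09  0.11] rot [-0.001 -0.001 -0.   ] rows 1.7
```

carry_out:
  motion:
    - [[-0.4, 0, 0, 0, 0, 0, 5.8], [-1.5, 0, 0, 0, 0, 0, 5.8], [-3.5, 0, 0, 0, 0, 0, 5.8], [-6, 0, 0, 0, 0, 0, 5.8], [-8.5, 0, 0, 0, 0, 0, 5.8]]

```text
time_s: 15.3
position: [0.4675, 0.0111, 0.1148]
tool_rot: [[-0.001, 0.113, -0.994], [0.0, -0.994, -0.113], [-1.0, -0.0, 0.001]]
ft_force: [1.1, -0.4, -4.2]
grip_width: 0.0638
```

Run:
```python
from h import *
from rig import env
a=shoot(env,'side',9)['image'][100:310,180:420]
cv2.imwrite('pics/9.png',cv2.resize(a,None,fx=2.5,fy=2.5,interpolation=2)[:,:,::-1])
plan(env,.4485,.330,.115,-88)
```

```text
t 15.35 pos [0.4697 0.0107 0.1193] phi -83.5 F [3.9 0.8 1.5] w 0.0636
shift cm [  0.36 -31.96  -1.49] rot [ 0.078 -0.006 -0.002] rows 7.7
```

View pics/9.png

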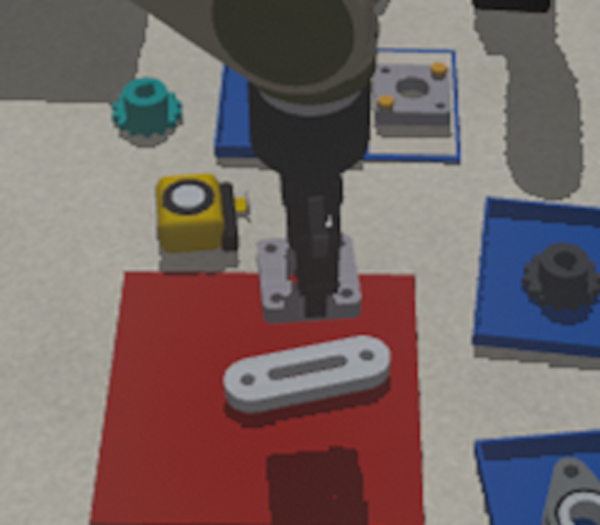

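Flange held level, adjuster untouched. Move to the flange tray.

carry_out:
  motion:
    - [[0, -3, -0.15, 0.01, 0, 0, 5.8], [0, -6.5, -0.3, 0.02, 0, 0, 5.8], [0, -10, -0.5, 0.03, 0, 0, 5.8], [0, -13.5, -0.6, 0.04, 0, 0, 5.8], [0, -17, -0.8, 0.05, 0, 0, 5.8]]

```text
time_s: 15.77
position: [0.4562, 0.1823, 0.1138]
tool_rot: [[-0.0, 0.062, -0.998], [-0.0, -0.998, -0.062], [-1.0, 0.0, 0.0]]
ft_force: [2.8, -0.3, -4.2]
grip_width: 0.0638
```

carry_out:
  motion:
    - [[0, -3.5, -0.15, 0.01, 0, 0, 5.8], [0, -7, -0.3, 0.02, 0, 0, 5.8], [0, -10.5, -0.5, 0.03, 0, 0, 5.8], [0, -13, -0.6, 0.03, 0, 0, 5.8], [0, -14.9, -0.7, 0.03, 0, 0, 5.8]]

```text
time_s: 16.18
position: [0.4538, 0.3322, 0.1135]
tool_rot: [[-0.0, 0.034, -0.999], [-0.0, -0.999, -0.034], [-1.0, 0.0, 0.0]]
ft_force: [0.4, -0.8, -4.5]
grip_width: 0.0635
```

Run:
```python
from h import *
from rig import env
plan(env,.4485,.330,.035,-88)
```

```text
t 16.18 pos [0.4538 0.3322 0.1135] phi -88.0 F [ 0.4 -0.8 -4.5] w 0.0635
shift cm [7.85 0.2  0.53] rot [-0.  0. -0.] rows 1.9
```

carry_out:
  motion:
    - [[2, 0.1, 0.3, 0, 0, 0, 5.8], [4, 0.2, 0.5, 0, 0, 0, 5.8], [6, 0.2, 0.5, 0, 0, 0, 5.8], [7.5, 0.2, 0.5, 0, 0, 0, 5.8], [8, 0.2, 0.5, 0, 0, 0, 5.8]]

```text
time_s: 16.6
position: [0.4483, 0.3273, 0.0314]
tool_rot: [[-0.004, 0.033, -0.999], [-0.002, -0.999, -0.033], [-1.0, 0.002, 0.004]]
ft_force: [-0.3, -0.1, -4.8]
grip_width: 0.0634
```

carry_out:
  motion:
    - [[0.4, 0, 0, 0, 0, 0, 5.8], [0.8, 0, 0, 0, 0, 0, 5.8], [1.2, 0, 0, 0, 0, 0, 5.8], [1.5, 0, 0, 0, 0, 0, 5.8], [1.5, 0, 0, 0, 0, 0, 5.8]]

```text
time_s: 17.02
position: [0.4495, 0.3278, 0.0187]
tool_rot: [[-0.0, 0.033, -0.999], [-0.0, -0.999, -0.033], [-1.0, 0.0, 0.0]]
ft_force: [-0.9, -0.9, -3.9]
grip_width: 0.0634
```

Expected contact at 0.016.

carry_out:
  motion:
    - [[0.1, 0, 0, 0, 0, 0, 5.8], [0.2, 0, 0, 0, 0, 0, 5.8], [0.2, 0, 0, 0, 0, 0, 5.8]]

```text
time_s: 17.27
position: [0.4496, 0.3279, 0.0169]
tool_rot: [[0.0, 0.033, -0.999], [0.0, -0.999, -0.033], [-1.0, -0.0, -0.0]]
ft_force: [-0.7, -0.5, -3.4]
grip_width: 0.0638
```

carry_out:
  motion:
    - [[0.05, 0, 0, 0, 0, 0, 5.8], [0.1, 0, 0, 0, 0, 0, 5.8], [0.1, 0, 0, 0, 0, 0, 5.8]]

```text
time_s: 17.52
position: [0.4497, 0.328, 0.0162]
tool_rot: [[0.0, 0.033, -0.999], [0.0, -0.999, -0.033], [-1.0, -0.0, -0.0]]
ft_force: [-1.3, -0.2, -0.1]
grip_width: 0.0638
```

carry_out:
  motion:
    - [[0.05, 0, 0, 0, 0, 0, 5.8], [0.1, 0, 0, 0, 0, 0, 5.8], [0.1, 0, 0, 0, 0, 0, 5.8]]

```text
time_s: 17.77
position: [0.4497, 0.328, 0.0161]
tool_rot: [[0.001, 0.033, -0.999], [0.0, -0.999, -0.033], [-1.0, -0.0, -0.001]]
ft_force: [-3.7, -3.2, 10.9]
grip_width: 0.0637
```

carry_out:
  motion:
    - [[-0.1, 0, 0, 0, 0, 0, 6.5], [-0.1, 0, 0, 0, 0, 0, 7], [-0.1, 0, 0, 0, 0, 0, 7.5], [-0.1, 0, 0, 0, 0, 0, 7.5], [-0.1, 0, 0, 0, 0, 0, 7.5]]

```text
time_s: 18.18
position: [0.4497, 0.328, 0.0158]
tool_rot: [[0.0, 0.033, -0.999], [0.0, -0.999, -0.033], [-1.0, -0.0, -0.0]]
ft_force: [0.2, 0.7, 0.3]
grip_width: 0.075
```

carry_out:
  motion:
    - [[-1, 0, 0, 0, 0, 0, 7.5], [-3, 0, 0, 0, 0, 0, 7.5], [-6, 0, 0, 0, 0, 0, 7], [-9, 0, 0, 0, 0, 0, 7], [-11, 0, 0, 0, 0, 0, 7]]

```text
time_s: 18.6
position: [0.4501, 0.3282, 0.1293]
tool_rot: [[0.003, 0.033, -0.999], [0.001, -0.999, -0.033], [-1.0, -0.001, -0.003]]
ft_force: [-0.3, -0.4, 0.9]
grip_width: 0.0699
```

Run:
```python
from h import *
from rig import env
s=shoot(env,'side',10);a=s['image'][100:310,180:420]
cv2.imwrite('pics/10.png',cv2.resize(a,None,fx=3,fy=2.8,interpolation=2)[:,:,::-1])
img=shoot(env,'top',10)['image']; d=load('top10')
for D in(d,s):
    # pale plate on the red mat: low saturation, bright
    H=cv2.cvtColor(D['image'],cv2.COLOR_RGB2HSV); k=cv2.inRange(H,(0,0,110),(180,60,255))
    for c in cv2.findContours(k,0,2)[0]:
        P=np.array([ray(D,p[0],.017)[:2]*1000 for p in c],np.float32)
        if len(P)>20 and abs(P.mean(0)-[466,10]).max()<25: print(cv2.minAreaRect(P))
plan(env,.466,.0095,.11,-73.8)
```

```text
t 18.7 pos [0.451  0.3286 0.13  ] phi -88.1 F [-1.1  0.2 -0.7] w 0.0699
shift cm [ 1.91 31.95 -0.44] rot [-0.25  -0.007  0.002] rows 7.7
```

View pics/10.png

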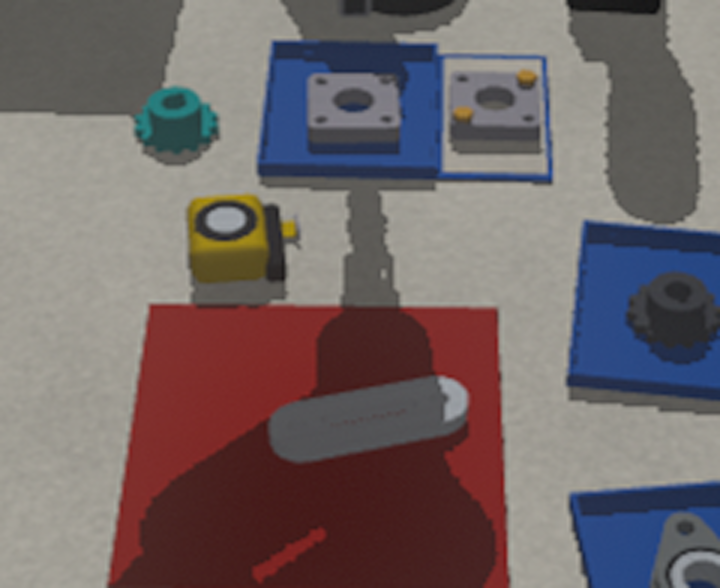

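Flange lies flat in its tray; adjuster is in the arm's shadow, unmoved. Fetch it.

carry_out:
  motion:
    - [[0.2, 4, 0, -0.03, 0, 0, 6.5], [0.4, 8, -0.1, -0.06, 0, 0, 6.5], [0.6, 12, -0.1, -0.1, 0, 0, 6.5], [0.8, 16, -0.2, -0.13, 0, 0, 6.5], [1, 20, -0.2, -0.16, 0, 0, 6.5]]

```text
time_s: 19.12
position: [0.4576, 0.1264, 0.1155]
tool_rot: [[-0.001, 0.194, -0.981], [-0.0, -0.981, -0.194], [-1.0, -0.0, 0.001]]
ft_force: [1.4, -0.2, 0.2]
grip_width: 0.0648
```

carry_out:
  motion:
    - [[0.2, 3.5, -0.1, -0.03, 0, 0, 6.5], [0.4, 7, -0.1, -0.06, 0, 0, 6.5], [0.6, 10, -0.1, -0.08, 0, 0, 6.5], [0.8, 11.5, -0.2, -0.09, 0, 0, 6.5], [1, 11.6, -0.2, -0.09, 0, 0, 6.5]]

```text
time_s: 19.53
position: [0.4829, 0.0119, 0.1055]
tool_rot: [[0.0, 0.276, -0.961], [-0.0, -0.961, -0.276], [-1.0, 0.0, 0.0]]
ft_force: [0.3, -0.1, 0.6]
grip_width: 0.0649
```

Run:
```python
from h import *
from rig import env
plan(env,.466,.0095,.035,-73.8)
```

```text
t 19.53 pos [0.4829 0.0119 0.1055] phi -74.0 F [ 0.3 -0.1  0.6] w 0.0649
shift cm [ 7.05 -0.23  1.69] rot [-0.003  0.    -0.   ] rows 1.7
```

carry_out:
  motion:
    - [[1.5, -0.1, 0.8, 0, 0, 0, 6.5], [3.5, -0.23, 1.7, 0, 0, 0, 6.5], [5.5, -0.23, 1.7, 0, 0, 0, 6.2], [6.8, -0.23, 1.7, 0, 0, 0, 6], [7, -0.23, 1.7, 0, 0, 0, 6]]

```text
time_s: 19.95
position: [0.4638, 0.0131, 0.0339]
tool_rot: [[-0.004, 0.279, -0.96], [0.001, -0.96, -0.279], [-1.0, -0.002, 0.004]]
ft_force: [-0.9, -0.3, -0.1]
grip_width: 0.0595
```

carry_out:
  motion:
    - [[0.6, 0, 0, 0, 0, 0, 5.8], [1.2, 0, 0, 0, 0, 0, 5.6], [1.6, 0, 0, 0, 0, 0, 5.6], [1.7, 0, 0, 0, 0, 0, 5.4], [1.7, 0, 0, 0, 0, 0, 5.2]]

```text
time_s: 20.37
position: [0.4654, 0.0121, 0.0188]
tool_rot: [[0.0, 0.279, -0.96], [0.0, -0.96, -0.279], [-1.0, -0.0, -0.0]]
ft_force: [0.7, -0.5, 0.3]
grip_width: 0.0524
```

Run:
```python
from h import *
from rig import env
plan(env,.466,.0095,.0175,-73.8)
```

```text
t 20.37 pos [0.4654 0.0121 0.0188] phi -73.8 F [ 0.7 -0.5  0.3] w 0.0524
shift cm [0.13 0.27 0.02] rot [ 0. -0.  0.] rows 0.1
```

carry_out:
  motion:
    - [[0.1, 0.25, 0, 0, 0, 0, 5], [0.1, 0.25, 0, 0, 0, 0, 4.6], [0.1, 0.25, 0, 0, 0, 0, 4.2], [0.1, 0.25, 0, 0, 0, 0, 3.8], [0.1, 0.25, 0, 0, 0, 0, 3.5]]

```text
time_s: 20.78
position: [0.4662, 0.0096, 0.0184]
tool_rot: [[0.001, 0.279, -0.96], [-0.0, -0.96, -0.279], [-1.0, 0.0, -0.001]]
ft_force: [-2.1, -0.1, 6.1]
grip_width: 0.0382
```

carry_out:
  motion:
    - [[0, 0, 0, 0, 0, 0, 3.3], [0, 0, 0, 0, 0, 0, 3.3], [0, 0, 0, 0, 0, 0, 3.3]]

```text
time_s: 21.03
position: [0.4662, 0.0096, 0.0184]
tool_rot: [[0.001, 0.279, -0.96], [-0.0, -0.96, -0.279], [-1.0, 0.0, -0.001]]
ft_force: [-1.9, -1.0, 5.7]
grip_width: 0.0379
```

carry_out:
  motion:
    - [[-0.4, 0, 0, 0, 0, 0, 3.3], [-1.5, 0, 0, 0, 0, 0, 3.3], [-3.5, 0, 0, 0, 0, 0, 3.3], [-6, 0, 0, 0, 0, 0, 3.3], [-8, 0, 0, 0, 0, 0, 3.3]]

```text
time_s: 21.45
position: [0.4658, 0.0098, 0.0991]
tool_rot: [[-0.0, 0.279, -0.96], [0.0, -0.96, -0.279], [-1.0, -0.0, 0.0]]
ft_force: [1.0, -0.1, -3.5]
grip_width: 0.0378
```

Run:
```python
from h import *
from rig import env
a=shoot(env,'side',11)['image'][100:310,180:420]
cv2.imwrite('pics/11.png',cv2.resize(a,None,fx=2.5,fy=2.5,interpolation=2)[:,:,::-1])
plan(env,.456,-.329,.10,-73.8+73.8); plan(env,.456,-.329,.10,-180)
print(env.observe()['q'])
```

```text
t 21.5 pos [0.4674 0.0095 0.1022] phi -73.8 F [ 2.  -0.2  2. ] w 0.038
shift cm [ 0.26 32.18 10.55] rot [-1.288 -0.002 -0.006] rows 10.3
t 21.5 pos [0.4674 0.0095 0.1022] phi -73.8 F [ 2.  -0.2  2. ] w 0.038
shift cm [ 0.26 32.18 10.55] rot [ 1.854 -0.006  0.003] rows 14.8
[-1.33969714e+01  2.30929857e+01  9.94234307e+01  2.90552856e-03
  5.71611376e+01  6.03868142e+01]
```

View pics/11.png

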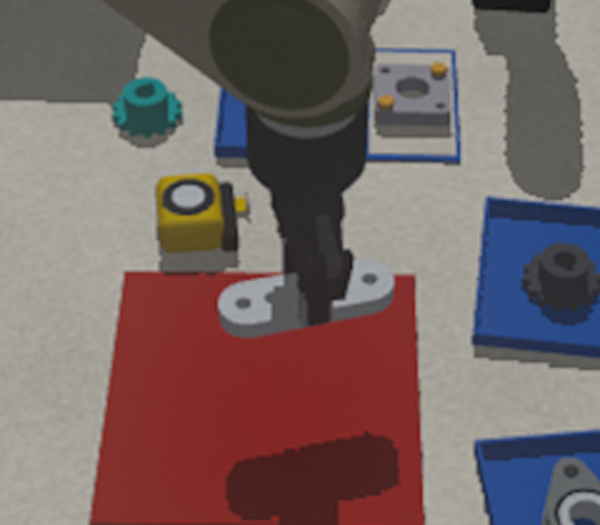

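Adjuster held level. Carry it to the right-hand tray while turning.

carry_out:
  motion:
    - [[0, 2.5, 0.8, -0.1, 0, 0, 3.3], [0, 5, 1.6, -0.2, 0, 0, 3.3], [0, 7.5, 2.5, -0.3, 0, 0, 3.3], [0, 10, 3.3, -0.4, 0, 0, 3.3], [0, 12.5, 4.1, -0.5, 0, 0, 3.3]]

```text
time_s: 21.92
position: [0.461, -0.1228, 0.0974]
tool_rot: [[-0.001, 0.709, -0.705], [0.001, -0.705, -0.709], [-1.0, -0.001, 0.0]]
ft_force: [0.6, 1.1, -3.2]
grip_width: 0.038
```

Run:
```python
from h import *
from rig import env
plan(env,.456,-.329,.10,0)
```

```text
t 21.92 pos [ 0.461  -0.1228  0.0974] phi -44.9 F [ 0.6  1.1 -3.2] w 0.038
shift cm [-0.27 14.19 14.97] rot [-0.783 -0.     0.001] rows 6.3
```

carry_out:
  motion:
    - [[0, 1.8, 1.9, -0.1, 0, 0, 3.3], [0, 3.6, 3.8, -0.2, 0, 0, 3.3], [0, 5.4, 5.7, -0.3, 0, 0, 3.3], [0, 7.2, 7.6, -0.4, 0, 0, 3.3], [0, 9, 9.5, -0.5, 0, 0, 3.3]]

```text
time_s: 22.33
position: [0.4571, -0.2536, 0.0972]
tool_rot: [[-0.001, 0.96, -0.279], [0.001, -0.279, -0.96], [-1.0, -0.001, -0.001]]
ft_force: [0.7, -0.1, -2.7]
grip_width: 0.0383
```

Run:
```python
from h import *
from rig import env
plan(env,.456,-.329,.10,0)
```

```text
t 22.33 pos [ 0.4571 -0.2536  0.0972] phi -16.2 F [ 0.7 -0.1 -2.7] w 0.0383
shift cm [-0.29  2.    7.27] rot [-0.283 -0.001  0.001] rows 2.3
```

carry_out:
  motion:
    - [[0, 0.7, 2.4, -0.1, 0, 0, 3.3], [0, 1.4, 4.8, -0.2, 0, 0, 3.3], [0, 1.9, 7, -0.28, 0, 0, 3.3], [0, 1.9, 7, -0.28, 0, 0, 3.3], [0, 1.9, 7, -0.28, 0, 0, 3.3]]

```text
time_s: 22.75
position: [0.4555, -0.3256, 0.097]
tool_rot: [[-0.001, 1.0, -0.01], [0.001, -0.01, -1.0], [-1.0, -0.001, -0.001]]
ft_force: [0.0, -0.0, -3.6]
grip_width: 0.0383
```

Run:
```python
from h import *
from rig import env
plan(env,.456,-.329,.04,0)
```

```text
t 22.75 pos [ 0.4555 -0.3256  0.097 ] phi -0.6 F [ 0.  -0.  -3.6] w 0.0383
shift cm [5.7  0.06 0.35] rot [-0.01  -0.001  0.001] rows 1.4
```

carry_out:
  motion:
    - [[1.5, 0.05, 0.2, -0.01, 0, 0, 3.3], [3, 0.05, 0.2, -0.01, 0, 0, 3.3], [4.5, 0.05, 0.2, -0.01, 0, 0, 3.3], [5.6, 0.05, 0.2, -0.01, 0, 0, 3.3], [5.6, 0.05, 0.2, -0.01, 0, 0, 3.3]]

```text
time_s: 23.17
position: [0.4556, -0.325, 0.0395]
tool_rot: [[-0.004, 1.0, 0.002], [0.004, 0.002, -1.0], [-1.0, -0.004, -0.004]]
ft_force: [-0.9, 1.0, -3.3]
grip_width: 0.0382
```

Run:
```python
from h import *
from rig import env
plan(env,.456,-.328,.0184,0)
d=shoot(env,'side',12); z=env.observe()['position'][2]-.0184+.017
H=cv2.cvtColor(d['image'],cv2.COLOR_RGB2HSV); k=cv2.inRange(H,(0,0,110),(180,60,255)); k[:,:245]=0;k[:,340:]=0;k[:375]=0
for c in cv2.findContours(k,0,2)[0]:
    if cv2.contourArea(c)>40:
        P=np.array([ray(d,p[0],z)[:2]*1000 for p in c],np.float32); print(P.min(0),P.max(0),cv2.minAreaRect(P)[2])
b=cv2.morphologyEx(cv2.inRange(H,(105,130,50),(130,255,255)),2,np.ones((3,3)))[380:475,240:330]
for r in (5,90): 
    pass
y,x=np.nonzero(b); print('blue rows',y.min()+380,y.max()+380,'->y',ray(d,(290,y.min()+380),.013)[1],ray(d,(290,y.max()+380),.013)[1])
```

```text
t 23.17 pos [ 0.4556 -0.325   0.0395] phi 0.1 F [-0.9  1.  -3.3] w 0.0382
shift cm [2.11 0.05 0.31] rot [ 0.002 -0.004  0.004] rows 0.5
[ 436.8387  -380.95224] [ 476.0895  -304.57446] 2.6359267234802246
[ 388.69843 -363.45468] [ 393.88275 -305.58835] 4.726889610290527
[ 519.65405 -407.0526 ] [ 524.7003 -297.4932] 88.75507354736328
blue rows 392 474 ->y -0.27698517731304617 -0.3994386430997487
```

carry_out:
  motion:
    - [[0, 0, 0.4, 0, 0, 0, 3.3], [0.5, 0, 0.4, 0, 0, 0, 3.3], [1.0, 0, 0.4, 0, 0, 0, 3.3], [1.2, 0, 0.4, 0, 0, 0, 3.3], [1.2, 0, 0.4, 0, 0, 0, 3.3]]

```text
time_s: 23.63
position: [0.4563, -0.3309, 0.0293]
tool_rot: [[-0.001, 1.0, 0.002], [0.001, 0.002, -1.0], [-1.0, -0.001, -0.001]]
ft_force: [0.2, 0.3, -3.1]
grip_width: 0.0378
```

Run:
```python
from h import *
from rig import env
plan(env,.456,-.328,.0184,0)
d=shoot(env,'side',13); z=env.observe()['position'][2]-.0184+.017
# profile along the plate/tray centre column: labels per row
f=lambda X,Y,Z:None
R=np.array(d['R']);t=np.array(d['t']);F=240/np.tan(np.radians(d['fov_y']/2))
for Y in np.arange(-.235,-.275,-.002).tolist()+np.arange(-.37,-.42,-.002).tolist():
    o=[]
    for x,Z in((.452,z),(.415,.003)):
        c=R@[x,Y,Z]+t; u,v=(F*c[:2]/c[2]+[d['cx'],d['cy']]).round().astype(int)
        o.append(d['image'][v,u].tolist() if v<480 else None)
    print(round(Y,3),*o)
```

```text
t 23.63 pos [ 0.4563 -0.3309  0.0293] phi 0.1 F [ 0.2  0.3 -3.1] w 0.0378
shift cm [ 1.09 -0.03 -0.29] rot [ 0.002 -0.001  0.001] rows 0.3
-0.235 [82, 77, 70] [81, 76, 69]
-0.237 [81, 77, 70] [79, 76, 69]
-0.239 [81, 76, 70] [79, 74, 67]
-0.241 [80, 76, 70] [72, 69, 61]
-0.243 [80, 76, 69] [64, 62, 53]
-0.245 [80, 75, 69] [60, 59, 49]
-0.247 [79, 75, 69] [55, 55, 45]
-0.249 [79, 76, 70] [50, 51, 39]
-0.251 [79, 74, 68] [52, 52, 41]
-0.253 [84, 79, 72] [52, 52, 42]
-0.255 [89, 84, 78] [51, 50, 41]
-0.257 [91, 86, 79] [51, 52, 42]
-0.259 [88, 83, 76] [51, 50, 40]
-0.261 [83, 79, 72] [51, 50, 40]
-0.263 [87, 83, 76] [49, 49, 39]
-0.265 [86, 82, 75] [79, 75, 69]
-0.267 [78, 74, 67] [81, 77, 71]
-0.269 [61, 59, 51] [79, 75, 69]
-0.271 [54, 54, 43] [57, 55, 52]
-0.273 [52, 52, 42] [37, 36, 38]
-0.275 [52, 52, 40] [35, 35, 37]
-0.37 [166, 171, 177] [32, 75, 145]
-0.372 [156, 162, 167] [32, 75, 145]
-0.374 [130, 134, 138] [33, 75, 146]
-0.376 [100, 102, 104] [33, 76, 146]
-0.378 [95, 99, 104] [33, 75, 146]
-0.38 [157, 163, 169] [32, 76, 148]
-0.382 [168, 173, 178] [23, 42, 78]
-0.384 [169, 174, 181] [25, 45, 82]
-0.386 [88, 90, 94] [25, 45, 82]
-0.388 [91, 93, 97] [24, 45, 82]
-0.39 [92, 94, 98] [24, 44, 82]
-0.392 [91, 93, 97] [23, 43, 81]
-0.394 [92, 94, 98] [24, 44, 82]
-0.396 [92, 95, 98] [22, 43, 81]
-0.398 [50, 61, 86] [20, 42, 81]
-0.4 [20, 42, 81] [71, 76, 90]
-0.402 [24, 45, 83] [100, 100, 98]
-0.404 [22, 44, 82] None
-0.406 [21, 43, 81] None
-0.408 [19, 41, 80] None
-0.41 [91, 91, 94] None
-0.412 [107, 104, 98] None
-0.414 None None
-0.416 None None
-0.418 None None
```

Run:
```python
from h import *
d=load('side13');cv2.imwrite('pics/13.png',cv2.resize(d['image'][330:480,200:420],None,fx=3.5,fy=3.5,interpolation=2)[:,:,::-1])
```

```text
(no output)
```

View pics/13.png

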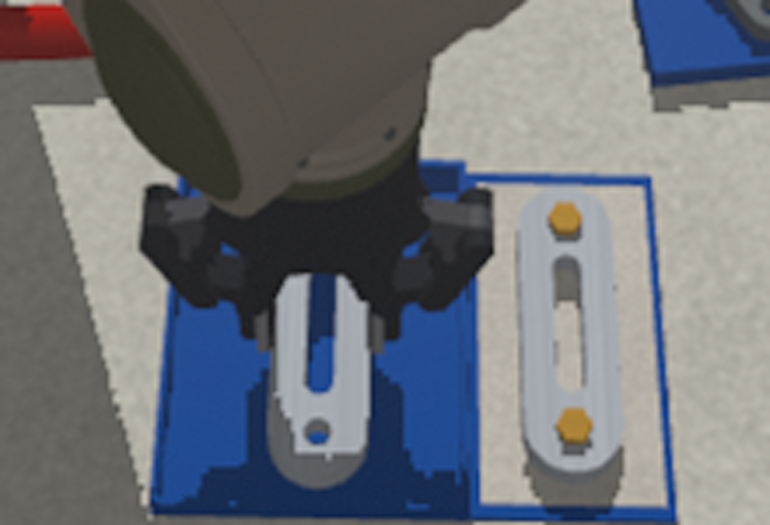

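The plate is parallel to the tray and well inside; the lower end is merely shadowed, hole at crop (317,431). Nudge 2 mm to the centre and lower (contact expected at 0.0184).

carry_out:
  motion:
    - [[0.2, 0, -0.2, 0, 0, 0, 3.3], [0.5, 0, -0.2, 0, 0, 0, 3.3], [0.8, 0, -0.2, 0, 0, 0, 3.3], [0.9, 0, -0.2, 0, 0, 0, 3.3], [0.9, 0, -0.2, 0, 0, 0, 3.3]]

```text
time_s: 24.1
position: [0.4564, -0.329, 0.0204]
tool_rot: [[-0.0, 1.0, 0.002], [0.0, 0.002, -1.0], [-1.0, -0.0, -0.001]]
ft_force: [-0.6, 0.0, -4.2]
grip_width: 0.0378
```

carry_out:
  motion:
    - [[0.05, 0, 0, 0, 0, 0, 3.3], [0.1, 0, 0, 0, 0, 0, 3.3], [0.1, 0, 0, 0, 0, 0, 3.3]]

```text
time_s: 24.35
position: [0.4565, -0.3291, 0.0198]
tool_rot: [[0.0, 1.0, 0.002], [0.0, 0.002, -1.0], [-1.0, 0.0, -0.0]]
ft_force: [0.5, -0.1, -2.1]
grip_width: 0.0381
```

carry_out:
  motion:
    - [[0.05, 0, 0, 0, 0, 0, 3.3], [0.1, 0, 0, 0, 0, 0, 3.3], [0.1, 0, 0, 0, 0, 0, 3.3]]

```text
time_s: 24.6
position: [0.4565, -0.3291, 0.0187]
tool_rot: [[-0.0, 1.0, 0.002], [0.0, 0.002, -1.0], [-1.0, -0.0, -0.0]]
ft_force: [-0.4, -0.1, -2.8]
grip_width: 0.0376
```

carry_out:
  motion:
    - [[0.05, 0, 0, 0, 0, 0, 3.3], [0.1, 0, 0, 0, 0, 0, 3.3], [0.1, 0, 0, 0, 0, 0, 3.3]]

```text
time_s: 24.85
position: [0.4566, -0.3291, 0.0184]
tool_rot: [[0.0, 1.0, 0.002], [-0.0, 0.002, -1.0], [-1.0, 0.0, 0.0]]
ft_force: [-1.5, 1.3, 4.0]
grip_width: 0.0376
```

Contact. Release and rise.

carry_out:
  motion:
    - [[0.05, 0, 0, 0, 0, 0, 3.3], [-0.05, 0, 0, 0, 0, 0, 4.2], [-0.05, 0, 0, 0, 0, 0, 5], [-0.05, 0, 0, 0, 0, 0, 5.8], [-0.05, 0, 0, 0, 0, 0, 5.8]]

```text
time_s: 25.27
position: [0.4566, -0.3292, 0.0183]
tool_rot: [[0.0, 1.0, 0.002], [-0.0, 0.002, -1.0], [-1.0, 0.0, 0.0]]
ft_force: [0.0, 0.1, 0.1]
grip_width: 0.0578
```

carry_out:
  motion:
    - [[-1, 0, 0, 0, 0, 0, 6], [-4, 0, 0, 0, 0, 0, 6], [-8, 0, 0, 0, 0, 0, 6], [-12, 0, 0, 0, 0, 0, 6], [-15, 0, 0, 0, 0, 0, 6]]

```text
time_s: 25.68
position: [0.4568, -0.3293, 0.1723]
tool_rot: [[0.002, 1.0, 0.002], [-0.003, 0.002, -1.0], [-1.0, 0.002, 0.003]]
ft_force: [0.2, -0.9, 0.9]
grip_width: 0.06
```

carry_out:
  motion:
    - [[-1, 0, 0, 0, 0, 0, 6], [-2, 0, 0, 0, 0, 0, 6], [-2, 0, 0, 0, 0, 0, 6], [-2, 0, 0, 0, 0, 0, 6]]

```text
time_s: 26.02
position: [0.4563, -0.3288, 0.1875]
tool_rot: [[-0.001, 1.0, 0.002], [0.001, 0.002, -1.0], [-1.0, -0.001, -0.001]]
ft_force: [-0.2, -0.3, -0.7]
grip_width: 0.06
```

Run:
```python
from h import *
from rig import env
d=shoot(env,'side',14);cv2.imwrite('pics/14.png',d['image'][:,:,::-1])
s0=load('side0')
for n,lo,hi,(x0,x1,y0,y1) in(('tape',(22,150,90),(35,255,255),(235,285,160,210)),('red handle',(0,150,60),(6,255,255),(170,245,322,355))):
    print(n,[np.argwhere(cv2.inRange(cv2.cvtColor(q['image'],cv2.COLOR_RGB2HSV)[y0:y1,x0:x1],lo,hi)).mean(0) for q in(s0,d)])
print(env.observe()['ft_force'],env.observe()['position'])
```

```text
tape [array([27.23217923, 21.72912424]), array([28.67264574, 17.7309417 ])]
red handle [array([16.53724054, 35.09157509]), array([17.10849673, 32.66013072])]
[ 0.56865165 -0.01883626 -0.30623041] [ 0.45611309 -0.32873865  0.18691695]
```

View pics/14.png

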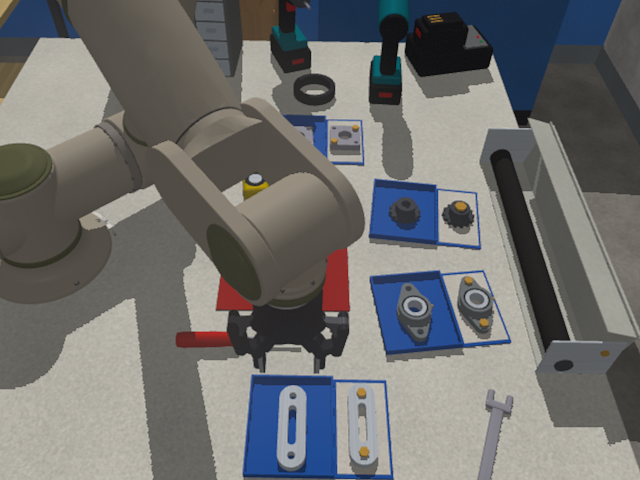

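All four parts lie in their trays: adjuster at (292,427), bearing at (414,311), sprocket at (405,211) and flange partly hidden at (305,130). The tape and the screwdriver handle are where they were; the shift in their mask centres comes from the arm hiding part of each. Handing in.

```bash
python3 -c "
from rig import env
print(env.close_job())"
```

```text
the job is handed in; nothing more can be done
None
```

I put all four parts away, top of the pile first: sprocket, bearing, flange, adjuster. Each went into the tray with its own sample and was lowered until the wrist force showed contact, then released. The job took about 26 s of the 112 s allowed and is handed in; no verdict was reported.

**Bearing:** its boss has a grease nipple on the side away from the robot, so I gripped it at 45° to that.

**Last checks:**
- **Contact heights:** each part touched down within about 0.3 mm of the height predicted from its grasp, which means flat on the tray floor.
- **Last picture:** the sprocket, bearing and adjuster are flat and well inside their trays. The flange was partly hidden by the arm, but an earlier picture showed it flat in its tray.
- **Gripper:** it stood clear at 0.187 m, with no contact force.

**Disagreements:**
- **Colour-mask check:** the centres for the tape measure and screwdriver differed by up to 4 px from the start. In the last picture the arm hides part of both, and what is visible stands where it was, so I take this as occlusion, not movement.
- **Adjuster in its tray:** a mask reading put it about 6 mm off centre. A picture showed this was only shadow on its end.

I viewed 17 pictures against the budget of 14, one past the allowed overrun.

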